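# Hold the roof over the model tower for gluing

### The arm

A 7-joint arm with a two-finger parallel gripper is mounted at the origin on the work surface. World frame = base frame: x ahead of the robot, y to its left, z up, the work surface at z = 0. Lengths are in m, angles in degrees, forces in N, time in s.
With the tool pointing down it reaches from about 0.4 to 0.85 m from the base axis. Payload 10.4 kg.
Tool frame: the origin (TCP) lies midway between the tips of the shut fingers; the grasp point (between the pads) lies grip_point_offset behind it (grip_point_offset is the distance from the TCP to the grasp point, in m); z points along the fingers, y is the line along which they close (so a half turn about z gives the same grasp; the last joint's range is limited). The gripper opens to 85 mm and grips with 20 to 120 N. Pads are 22 mm wide; open, the fingers measure 114 mm over their backs; the gripper's body (76 mm by 85 mm) begins 54 mm behind the grasp point. The pads swing forward as they close: fully open they stand 13 mm farther back than shut.
Start: joints at [71.127, 19.034, -3.707, 83.658, 1.238, 77.344, -5.071], TCP at [0.189, -0.596, 0.231] pointing down, gripper open.
Joint ranges: [-148.97, 148.97], [-28.65, 121.19], [-84.17, 76.75], [9.2, 138.47], [-72.65, 252.65], [3.7, 117.97], [-149.18, 149.18]. Speed limits (degrees/s): [127.2, 127.2, 159.86, 159.86, 180, 180, 180].

### API

Orientations are given as [roll, pitch, yaw] about the fixed x, y, z axes, in that order (R = Rz(yaw) Ry(pitch) Rx(roll)).
In Python, from cell import * gives the robot as it stands. The module is installed in compiled form; this text tells all that it offers.
- The arm moves only by the shell command python3 -m crank 'ROWS' [FORCE]. ROWS is JSON, a list that holds one entry, the list of rows, each a list of 5 numbers: the shift along the tool's x, y, z in cm, then the turn about the tool's z in degrees, then the finger opening in cm, from 0 to 8.54. In form: [[[x, y, z, yaw, fingers], ...]]. A call has 1 to 20 rows; each row is the pose to reach, as a shift and turn from the pose commanded when the call began, along the tool's axes at that moment; what a row does not reach only later rows make up. A row lasts 1/8 s, in which the tool goes at most 62.5 mm and 10.7 degrees, less where a joint would pass 70% of its speed; a pose out of reach is approached as far as the arm can. A call with a gripper value outside its range is refused whole. The fingers move at their own pace and stop on an object; FORCE is the grip in N (left out, the last holds). Time passes only in rows, so rows that repeat a pose let the fingers close. It gives the time, the measured TCP pose, the force, the opening and the grip force at its end, in the units of the state.
- state(): the state, without advancing time (a new reading comes with each control period).
- read_camera(name): name is "side" or "top"; returns a dict with "pixels" (400x640x3 uint8, blue, green, red), "K" (3x3 intrinsics, pixels), "rvec" (rotation vector, rad) and "tvec" (3), from world to camera coordinates, as OpenCV has them. Camera axes: x right, y down, z forward; pixel columns grow to the right and rows downward; lengths in m; the calibration is good to about 2 mm. A picture is of the moment at which its call begins. There is no depth.
- finish_job(): hands the job in; it is judged then, once.
The state is a dict: "clock": time; "joint_positions": joint angles; "joint_vel": joint speeds; "tau": joint torques, N m; "tool_pos": TCP position; "ee_rot": TCP orientation; "contact_force": force on the tool from outside, world axes, zero at the start; "moment": the same for the moment, N m; "gripper_width": finger opening in m; "grasp_force": force on a finger pad.
Only numpy, scipy, OpenCV 4.12 (cv2) and the standard library are available. Lean on these libraries where they do the work, as an engineer would, in place of code of your own. Each camera call takes 0.05 s, during which the arm holds its last target. There are 200 camera calls.

### The job

We are about to glue the roof onto the model tower: first start the fume extractor by pressing the button on its top fully down and letting it spring back up, then pick up the roof and carry it across to the tower, well clear of the jars and without knocking against the tower or shifting anything else on the bench. Stop with the roof hovering level and square about 10 mm above the wall tops, the eaves overhanging evenly all round and the dormer on the same side as the tower's door, touching nothing but your gripper. Do not set it down: finish while holding it there quite still, so that I can brush glue along the wall tops.

Things in the scene. Friction and masses are not known exactly. Their poses are not given: they have to be found in the camera images.
- start (a joint): the extractor's spring push button, value in m: 0 released, 0.006 fully down. The spring pushes back with 1.5 N at the start and 5 N fully down; it comes up by itself.
- start_top (a point): centre of the button's top face (steel cap, 28 mm diameter, in a round black housing of 44 mm), on top of the extractor, about 212 mm above the bench; it moves down with the button. Pressed straight down.
- extractor: fixed fume extractor, a grey box 90 (x) x 140 (y) x 190 mm tall at the far side of the bench; origin at the centre of its underside
- roof: the loose wooden roof, 0.22 to 0.45 kg, standing on its eaves on the bench. Origin at the centre of its flat underside, z up, x towards the dormer. Eaves 116 (x) x 136 (y) mm; the sides slope in to a flat deck 66 x 86 mm at 60 mm height with the chimney in its middle; 114 mm tall over all. Centre of mass within 5 mm of the chimney's axis
- chimney (a point): centre of the roof's plain rectangular chimney stack, 82 mm above the roof's underside: 28 mm (roof x) by 42 mm (roof y), upright sides from 60 to 104 mm above the underside, then two small pots to 114 mm. Its place to be gripped, across either pair of sides; axes as the roof's. Nothing but the deck lies beside it within 30 mm.
- dormer (a point): middle of the dormer's window face, the small gabled window box on one long side of the roof: 47 mm from the roof's centre along its x, 25 mm above its underside
- tower: fixed model of a stone tower on a board of 130 (x) x 150 (y) x 12 mm, without its roof. Origin at the centre of the board's underside, z up, x towards the side with the double door and balcony. Walls 96 (x) x 116 (y) mm outside, 8 mm thick, open at the top; wall tops 162 mm above the bench. Nothing of it is higher.
- wall_top (a point): centre of the open top of the tower, level with the wall tops, axes as the tower's: when the roof is seated its origin would lie here, its x along this x, with the eaves 10 mm outside the walls all round
- brush_tin: bystander: open tin of 68 mm diameter with brushes standing in it, 185 mm tall over all; origin at the centre of its underside
- solvent: bystander: brown bottle, 52 mm diameter, 145 mm tall; origin at the centre of its underside
- paint_jar: bystander: screw-top jar, 62 mm diameter, 78 mm tall; origin at the centre of its underside
- putty_tin: bystander: lidded tin, 74 mm diameter, 91 mm tall; origin at the centre of its underside
- sanding_block: bystander: cork sanding block 66 x 111 x 30 mm; origin at the centre of its underside
- hammer: bystander: hammer 250 mm long, lying flat, under 30 mm tall; origin at the centre of its underside (mid-length)
- parts_tray: bystander: low grey tray 110 x 150 x 30 mm with small castings; origin at the centre of its underside
There are look-alikes about, which are no part of the job. What is shaped like the roof but yellow is not meant.

How it is judged:
By the outcome, as a careful person would: the job done as asked, in the order asked, and still so for the second after the job is handed in, while the arm keeps its last pose, push and grip.
It also fails if it takes over 51 s, if anything falls off the work surface, if the arm or the gripper's body presses on something with over 40 N, if the wrist force passes 120 N, or if a joint passes its speed limit or range.

## Working session

There is one attempt and no reset: what is moved stays moved. The work goes in short steps, Python scripts to look and compute and a shell command to move; the robot and the scene stay as the last step left them, time stands still between calls to the robot, and variables do not carry over. Pictures are saved under pics/ and viewed, at most 10 in all, crops included, and the job is handed in when it is done.

```bash
mkdir -p pics; cat > h.py <<'E'
from cell import *
import numpy as np, cv2
def cam(n):
    c=read_camera(n); R=cv2.Rodrigues(np.array(c["rvec"],float))[0]; t=np.array(c["tvec"],float).ravel()
    return c["pixels"],np.array(c["K"],float),R,t
def ray(K,R,t,uv):
    d=R.T@np.linalg.inv(K)@np.array([uv[0],uv[1],1.]); return -R.T@t,d
def onz(C,uv,z):
    o,d=ray(*C[1:],uv); return o+d*(z-o[2])/d[2]
def proj(C,p):
    q=C[1]@(C[2]@np.array(p,float)+C[3]); return q[:2]/q[2]
def tri(C1,u1,C2,u2):
    A=[];b=[]
    for C,u in((C1,u1),(C2,u2)):
        o,d=ray(*C[1:],u); d/=np.linalg.norm(d); M=np.eye(3)-np.outer(d,d); A.append(M); b.append(M@o)
    return np.linalg.lstsq(np.vstack(A),np.hstack(b),rcond=None)[0]
E
python3 - <<'E'
from h import *
import cell
for n in("top","side"):
    C=cam(n); cv2.imwrite(f"pics/{n}0.png",C[0]); print(n,C[1].round(1).tolist(),(-C[2].T@C[3]).round(3),C[2].round(3).tolist())
print(state()); print([k for k in dir(cell) if 'off' in k], getattr(cell,'grip_point_offset',None))
E
```

```text
top [[454.7, 0.0, 327.2], [0.0, 454.7, 199.3], [0.0, 0.0, 1.0]] [0.285 0.015 1.431] [[-0.001, -1.0, 0.02], [-0.984, -0.002, -0.179], [0.179, -0.02, -0.984]]
side [[368.1, 0.0, 313.8], [0.0, 368.1, 197.1], [0.0, 0.0, 1.0]] [0.296 0.987 0.72 ] [[-0.976, -0.215, -0.024], [-0.089, 0.498, -0.863], [0.197, -0.84, -0.505]]
{'clock': 0.1, 'joint_positions': array([71.1267738 , 19.06988992, -3.70788944, 83.70004721,  1.23486854,
       77.34328617, -5.0699296 ]), 'joint_vel': array([-0.01771897, -0.04859915, -0.05043102, -0.03612552, -0.08353481,
       -0.04297506, -0.08708192]), 'tau': array([ 1.07700285e-03, -6.26746988e+01,  4.92161955e-02, -3.92432070e+01,
        1.65023137e-02,  6.94699949e-03, -7.89596356e-05]), 'tool_pos': array([ 0.18867749, -0.59549435,  0.23058832]), 'ee_rot': array([-1.79926451e+02,  3.19889096e-04,  1.75803786e+01]), 'contact_force': array([-0.54200047,  0.72890764, -0.7891438 ]), 'moment': array([-0.0141832 , -0.02740175,  0.00189264]), 'grasp_force': 0.0, 'gripper_width': 0.08543197792653708}
['grip_point_offset'] 0.0187
```

View pics/top0.png

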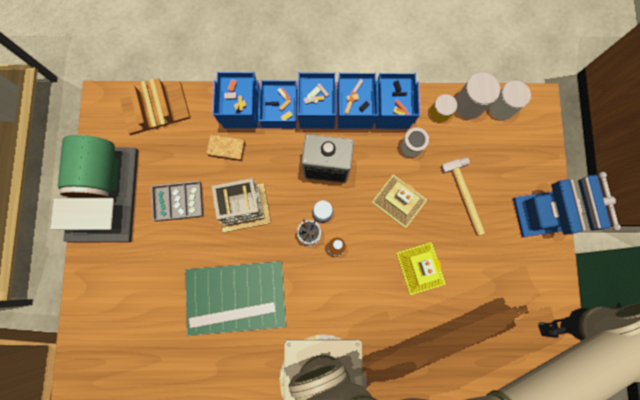

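View pics/side0.png

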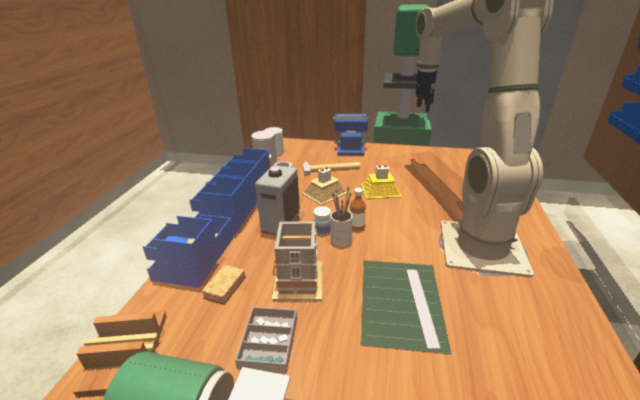

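Candidates: the wooden roof is at top (400,200) / side (325,187), the yellow look-alike at top (421,268) / side (381,183), which is not meant. The button is at top (328,149) / side (275,172), and the tower at top (238,203) / side (297,260). Next I check these in one close crop.

```bash
python3 - <<'E'
import cv2,numpy as np
t=cv2.imread("pics/top0.png");s=cv2.imread("pics/side0.png")
def c(i,x,y,w,h): return cv2.resize(i[y:y+h,x:x+w],(400,300),interpolation=cv2.INTER_CUBIC)
cv2.imwrite("pics/c1.png",np.vstack([np.hstack([c(t,360,165,80,60),c(t,200,165,80,60)]),np.hstack([c(s,290,155,80,60),c(s,230,215,120,90)])]))
E
```

```text
(no output)
```

View pics/c1.png

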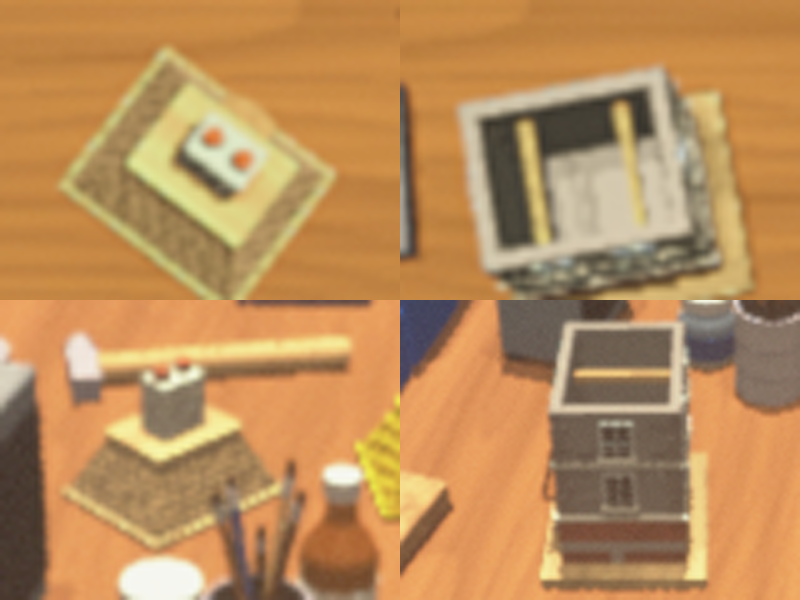

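The wooden roof is at top (400,200), with its dormer on the upper-right slope near (413,188). The tower's walls run nearly along the world axes. A bump on its left (+x) edge at side ≈(274,269) looks like the balcony, which I'll confirm. Now I measure.

```bash
python3 - <<'E'
from h import *
T=cam("top");S=cam("side")
t,s=T[0],S[0]
ht=cv2.cvtColor(t,cv2.COLOR_BGR2HSV);hs=cv2.cvtColor(s,cv2.COLOR_BGR2HSV)
def samp(h,pts): print([h[int(y),int(x)].tolist() for x,y in pts])
samp(ht,[(393,175),(380,192),(426,200),(400,230),(440,200),(380,225),(405,175),(397,214),(412,206)])
samp(ht,[(294,0) if 0 else (215,195),(230,182),(252,180),(262,200),(225,215),(217,205)])
# sub-steps: rough values by hand-picked corners
e=np.array([onz(T,p,.004) for p in [(393.2,174.6),(427,200),(407.5,226),(372.4,202)]]); print(e.round(4), np.linalg.norm(e-np.roll(e,-1,0),axis=1).round(4), e.mean(0))
w=np.array([onz(T,p,.162) for p in [(212.2,186),(252.4,179),(258,212),(218.8,219.5)]]); print(w.round(4),np.linalg.norm(w-np.roll(w,-1,0),axis=1).round(4),w.mean(0))
print("btn",tri(T,(328,149),S,(275,172)))
def c(i,x,y,w,h): return cv2.resize(i[y:y+h,x:x+w],(400,300),interpolation=cv2.INTER_CUBIC)
cv2.imwrite("pics/c2.png",np.vstack([np.hstack([c(t,300,130,60,45),c(t,205,170,80,60)]),np.hstack([c(s,245,155,60,45),c(s,260,220,80,60)])]))
E
```

```text
[[24, 108, 211], [27, 105, 197], [22, 113, 204], [16, 165, 199], [16, 167, 198], [16, 166, 198], [15, 168, 190], [19, 122, 152], [23, 113, 218]]
[[21, 48, 196], [18, 77, 195], [21, 47, 191], [20, 125, 188], [21, 46, 210], [21, 50, 192]]
[[ 0.6261 -0.2278  0.004 ]
 [ 0.5429 -0.3341  0.004 ]
 [ 0.459  -0.2686  0.004 ]
 [ 0.536  -0.1587  0.004 ]] [0.135  0.1064 0.1342 0.1135] [ 0.54101012 -0.2472986   0.004     ]
[[0.5534 0.3153 0.162 ]
 [0.5741 0.2022 0.162 ]
 [0.479  0.1838 0.162 ]
 [0.4576 0.2928 0.162 ]] [0.115  0.0969 0.111  0.0985] [0.51604335 0.24851777 0.162     ]
btn [ 0.65428621 -0.01254459  0.19847388]
```

View pics/c2.png

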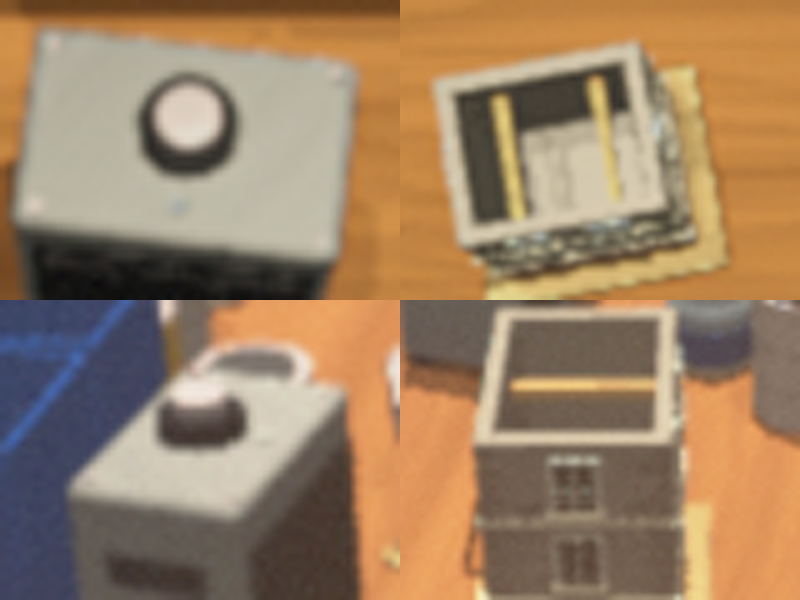

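```bash
python3 - <<'E'
from h import *
T=cam("top");S=cam("side")
def rect(P,name):
    (c,(a,b),ang)=cv2.minAreaRect((P[:,:2]*1000).astype(np.float32)); print(name,np.round(c,1),round(a,1),round(b,1),round(ang,2))
def blob(C,hsvlo,hsvhi,box):
    x,y,w,h=box; im=cv2.resize(C[0][y:y+h,x:x+w],None,fx=4,fy=4,interpolation=cv2.INTER_CUBIC)
    m=cv2.inRange(cv2.cvtColor(im,cv2.COLOR_BGR2HSV),hsvlo,hsvhi)
    m=cv2.morphologyEx(cv2.morphologyEx(m,cv2.MORPH_CLOSE,np.ones((9,9))),cv2.MORPH_OPEN,np.ones((5,5)))
    k=max(cv2.findContours(m,0,2)[0],key=cv2.contourArea)[:,0,:]
    return (k+.5)/4-.5+[x,y]
r=blob(T,(0,0,0),(180,140,255),(360,165,80,70)); rect(np.array([onz(T,p,.003) for p in r]),"roof top")
r=blob(S,(0,0,0),(180,125,255),(300,165,54,40)); print(r.min(0),r.max(0))
b=blob(T,(0,0,150),(180,40,255),(318,138,22,18)); c,rad=cv2.minEnclosingCircle(b.astype(np.float32)); print("btn top",c,rad,onz(T,c,.212))
print("side",onz(S,(274.5,168.9),.212))
for C,p in((T,[(212,186.3),(252.8,178.7),(258.3,211.6),(218,219.5)]),(S,[(315.6,222),(279.4,222),(275,248.6),(316,248.6)])):
    P=np.array([onz(C,q,.162) for q in p]); rect(P,"walls"); print(P[:,:2].round(3).tolist())
# chimney pots top / chimney white top face, z=.104
ch=blob(T,(0,0,190),(180,60,255),(390,182,30,28)); rect(np.array([onz(T,p,.104) for p in ch]),"chimney top")
s=state(); R=cv2.Rodrigues(np.zeros(3))[0]
print(s["tool_pos"],s["ee_rot"],s["clock"])
# obstacles
for n,p,z in(("brush",(309,232),.1),("paint",(322,211),.078),("solv",(337,245),.145),("tin",(414,143),.09)): print(n,onz(T,p,z))
E
```

```text
roof top [ 542.2 -244.9] 141.6 122.9 51.9
[302.125 164.625] [353.375 204.375]
btn top (328.5, 146.5) 14.036882400512695 [ 0.65613779 -0.01389541  0.212     ]
side [ 0.65470234 -0.0078568   0.212     ]
walls [516.1 249.1] 97.2 117.0 11.07
[[0.553, 0.316], [0.575, 0.201], [0.48, 0.183], [0.458, 0.295]]
walls [516.2 252.4] 99.7 116.4 11.7
[[0.481, 0.188], [0.577, 0.206], [0.554, 0.318], [0.456, 0.299]]
chimney top [ 541.  -243.7] 42.8 29.3 52.07
[ 0.18872294 -0.59572939  0.23108023] [-1.79978213e+02  3.16076361e-03  1.75805999e+01] 0.3
brush [0.42935347 0.04125617 0.1       ]
paint [0.49519473 0.00293923 0.078     ]
solv [ 0.38768446 -0.03891253  0.145     ]
tin [ 0.70566772 -0.28018463  0.09      ]
```

Estimates:
- Roof: centre (0.5415, -0.244), yaw -38°, dormer towards (+x, -y).
- Tower: centre (0.516, 0.2505), yaw 11.2°, with the door on +x.
- Button: (0.655, -0.011).

I'll go over the button with shut fingers, tool yaw about 52°.

```bash
python3 -m crank '[[[0,0,-3,0,4],[1,-0.7,-6,-1,0],[4,-2.7,-7,-3,0],[8,-5.4,-7,-5,0],[12,-8,-7,-7,0],[16.5,-11,-7,-9,0],[21,-14,-7,-12,0],[25.5,-17,-7,-14,0],[30,-20,-7,-17,0],[34.5,-23.1,-7,-19,0],[39,-26.1,-7,-22,0],[43.5,-29.1,-7,-24,0],[48,-32.1,-7,-27,0],[52,-34.8,-7,-29,0],[56,-37.5,-7,-31,0],[59,-39.5,-6,-33,0],[61,-40.8,-5,-34.4,0],[62.2,-41.6,-4,-34.4,0],[62.2,-41.6,-4,-34.4,0],[62.2,-41.6,-4,-34.4,0]]]'
python3 - <<'E'
from h import *
T=cam("top");S=cam("side");p=state()["tool_pos"];print(p,state()["ee_rot"],proj(S,p),proj(T,p))
t,s=T[0],S[0]
def c(i,x,y,w,h): return cv2.resize(i[y:y+h,x:x+w],(400,300),interpolation=cv2.INTER_CUBIC)
cv2.imwrite("pics/c3.png",np.hstack([c(t,290,120,80,60),c(s,235,135,80,60)]))
E
```

```text
clock: 2.8
tool_pos: [0.6559, -0.0126, 0.2718]
ee_rot: [180.0, 0.0, 51.9]
contact_force: [0.3, -0.6, -0.2]
gripper_width: 0.0003
grasp_force: 0.0
[ 0.65601788 -0.0126457   0.27211844] [ 1.79924811e+02 -3.12049661e-03  5.18773865e+01] [273.05416302 150.65205259] [328.54657622 139.90684219]
```

View pics/c3.png

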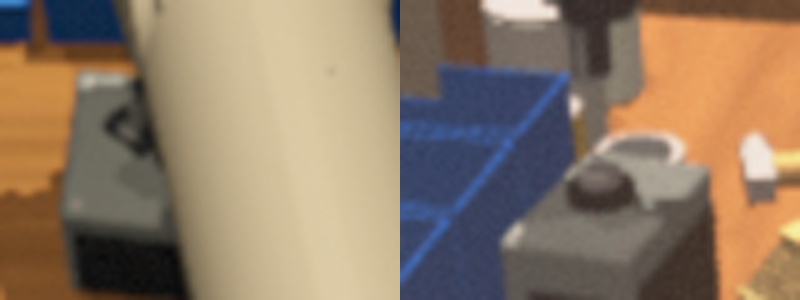

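The side view shows the fingertip at (273.6,150), as predicted, right above the button at about (275,170). I press in steps.

```bash
python3 -m crank '[[[0,0,2,0,0],[0,0,4,0,0],[0,0,5,0,0],[0,0,5.6,0,0],[0,0,6,0,0],[0,0,6.3,0,0],[0,0,6.5,0,0],[0,0,6.5,0,0],[0,0,6.5,0,0]]]'
```

```text
clock: 4.03
tool_pos: [0.6562, -0.0114, 0.2067]
ee_rot: [180.0, -0.0, 52.0]
contact_force: [-1.7, -0.6, 4.4]
gripper_width: 0.0002
grasp_force: 2.2
```

```bash
python3 -m crank '[[[0,0,0.1,0,0],[0,0,0.2,0,0],[0,0,0.25,0,0],[0,0,0.25,0,0]]]'
```

```text
clock: 4.53
tool_pos: [0.6564, -0.0114, 0.206]
ee_rot: [179.9, -0.0, 52.0]
contact_force: [-8.1, -2.4, 16.9]
gripper_width: 0.0002
grasp_force: 8.6
```

The button bottomed out: TCP at 0.206 with the force rising to 17 N. I lift so it springs back, then go above the roof.

```bash
python3 -m crank '[[[0,0,-1,0,0],[0,0,-4,0,0],[0,0,-8,0,0],[-2,0.4,-9,0,0],[-5.5,1.1,-9,0,3],[-10,2.1,-9,0,6],[-15,3.1,-9,0,6],[-19,3.9,-8,0,6],[-22,4.6,-6,0,6],[-24.5,5.1,-3,0,6],[-25.3,5.2,0,0,6],[-25.3,5.2,2,0,6],[-25.3,5.2,3,0,6],[-25.3,5.2,3,0,6],[-25.3,5.2,3,0,6]]]'
python3 - <<'E'
from h import *
T=cam("top");S=cam("side");p=state()["tool_pos"];print(p,state()["ee_rot"],state()["gripper_width"],proj(S,p),proj(T,p))
for z in(.06,.104): print(proj(S,[.5415,-.244,z]))
t,s=T[0],S[0]
def c(i,x,y,w,h): return cv2.resize(i[y:y+h,x:x+w],(400,300),interpolation=cv2.INTER_CUBIC)
cv2.imwrite("pics/c4.png",np.hstack([c(s,285,135,80,60),c(s,235,145,80,60)]))
E
```

```text
clock: 6.4
tool_pos: [0.5416, -0.2428, 0.1746]
ee_rot: [179.9, -0.0, 52.0]
contact_force: [1.1, -0.2, 0.0]
gripper_width: 0.0601
grasp_force: 0.0
[ 0.54169253 -0.24280546  0.17470544] [ 1.79917795e+02 -1.45744272e-02  5.19900368e+01] 0.06001036674939515 [323.99871565 152.64225336] [409.12945595 189.65988678]
[324.3973395  180.06761045]
[324.29072453 169.77043268]
```

View pics/c4.png

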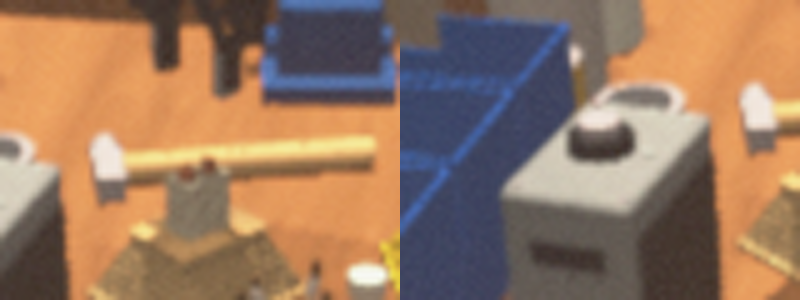

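The fingers are centred astride the chimney (mid (324.2,151), chimney (324.3,170)), and the button is back up. Lowering and gripping.

```bash
python3 -m crank '[[[0,0,2,0,6],[0,0,4.5,0,6],[0,0,7,0,6],[0,0,9,0,6],[0,0,10.2,0,6],[0,0,10.7,0,6],[0,0,10.7,0,6],[0,0,10.7,0,5],[0,0,10.7,0,4],[0,0,10.7,0,3.5],[0,0,10.7,0,3],[0,0,10.7,0,2],[0,0,10.7,0,2],[0,0,10.7,0,2],[0,0,10.7,0,2]]]' 60
```

```text
clock: 8.38
tool_pos: [0.5416, -0.2429, 0.0672]
ee_rot: [179.9, -0.0, 52.0]
contact_force: [1.0, -1.4, 4.5]
gripper_width: 0.0273
grasp_force: 60.1
```

```bash
python3 -m crank '[[[0,0,-0.3,0,2],[0,0,-1,0,2],[0,0,-2,0,2],[0,0,-4,0,2],[0,0,-7,0,2],[0,0,-10,0,2],[0,0,-14,0,2],[0,0,-18,0,2],[0,0,-22,0,2],[0,0,-25,0,2],[0,0,-27,0,2],[0,0,-28,0,2],[0,0,-28,0,2],[0,0,-28,0,2]]]'
```

```text
clock: 10.12
tool_pos: [0.5409, -0.2427, 0.346]
ee_rot: [-179.9, 0.0, 52.0]
contact_force: [-0.7, 0.4, -3.2]
gripper_width: 0.0276
grasp_force: 59.6
```

Lifted (3.2 N). Carrying across at about 0.28 m underside height.

```bash
python3 -m crank '[[[0.4,-0.3,0,0,2],[1.3,-1.1,0,-1,2],[3,-2.6,0,-3,2],[5.2,-4.5,0,-6,2],[7.8,-6.8,0,-9,2],[10.6,-9.2,0,-13,2],[13.4,-11.6,0,-17,2],[16.2,-14,0,-21,2],[19,-16.5,0,-25,2],[21.8,-18.9,0,-29,2],[24.6,-21.3,0,-33,2],[27.4,-23.7,0,-37,2],[30,-26,0,-40.5,2],[32.3,-28,0,-43.5,2],[34.3,-29.7,0,-46,2],[35.8,-31,0,-47.8,2],[36.8,-31.9,0,-48.8,2],[37.3,-32.3,0,-49.2,2],[37.3,-32.3,0,-49.2,2],[37.3,-32.3,0,-49.2,2]]]'
python3 - <<'E'
from h import *
T=cam("top");S=cam("side");p=state()["tool_pos"];print(p,state()["ee_rot"],proj(S,p))
cv2.imwrite("pics/t5.png",T[0]);cv2.imwrite("pics/s5.png",S[0])
t,s=T[0],S[0]
def c(i,x,y,w,h): return cv2.resize(i[y:y+h,x:x+w],(400,500),interpolation=cv2.INTER_CUBIC)
cv2.imwrite("pics/c5.png",np.hstack([c(t,190,130,100,125),c(s,240,160,120,150)]))
E
```

```text
clock: 12.62
tool_pos: [0.5169, 0.2492, 0.3468]
ee_rot: [180.0, 0.0, 101.1]
contact_force: [-0.1, 0.5, -3.5]
gripper_width: 0.0273
grasp_force: 59.5
[0.51682573 0.24927357 0.34680515] [1.79994688e+02 2.49956700e-02 1.01097873e+02] [293.0193111  168.96005861]
```

View pics/c5.png

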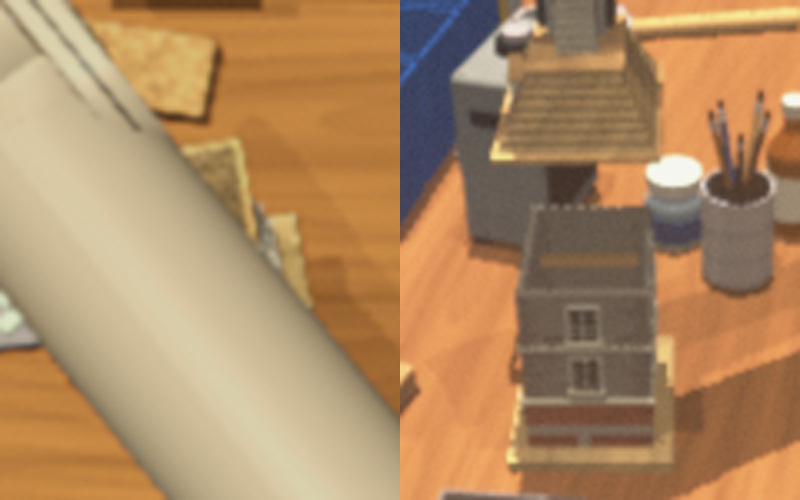

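The roof is held level over the tower in the side view, with front eave corners near (268,208) and (317,208) and the wall tops below. I check the offset.

```bash
python3 - <<'E'
from h import *
S=cam("side");p=state()["tool_pos"]
a=np.radians(11.1);R=np.array([[np.cos(a),-np.sin(a)],[np.sin(a),np.cos(a)]])
z=p[2]-.0672
for n,l,q in(("L",(.058,.068),(267.9,208)),("R",(-.058,.068),(317.4,208))):
    w=p[:2]+R@l; print(n,proj(S,[*w,z]).round(1),R.T@(onz(S,q,z)[:2]-p[:2])-l)
# front eave edge: lowest row where sat/hue switches from eave yellow, per column
h=cv2.cvtColor(S[0],cv2.COLOR_BGR2HSV)
for x in(275,285,292,300,310): print(x,[tuple(int(k) for k in h[y,x]) for y in range(203,213)])
E
```

```text
L [266.7 209.5] [-0.00185869 -0.00615272]
R [318.2 209.1] [ 0.00194468 -0.00450467]
275 [(17, 112, 137), (17, 113, 154), (17, 113, 163), (17, 120, 185), (16, 124, 183), (15, 113, 142), (16, 84, 116), (15, 46, 100), (14, 43, 102), (15, 40, 101)]
285 [(16, 111, 135), (17, 116, 149), (17, 118, 160), (16, 125, 182), (16, 127, 183), (15, 123, 141), (14, 111, 103), (12, 97, 71), (13, 86, 68), (8, 92, 69)]
292 [(17, 111, 138), (17, 114, 156), (17, 115, 162), (16, 124, 187), (15, 126, 188), (15, 122, 144), (14, 109, 103), (10, 87, 73), (12, 97, 66), (11, 108, 66)]
300 [(16, 114, 139), (18, 111, 159), (17, 119, 172), (16, 125, 194), (16, 130, 190), (14, 135, 174), (13, 151, 210), (14, 154, 225), (13, 152, 220), (13, 152, 210)]
310 [(17, 113, 142), (17, 117, 159), (17, 125, 170), (16, 128, 184), (16, 131, 173), (15, 136, 171), (13, 150, 211), (14, 151, 230), (14, 155, 229), (14, 153, 230)]
```

```bash
python3 -m crank '[[[0.1,0,0.5,0,2],[0.2,0,1.5,0,2],[0.3,0,3,0,2],[0.3,0,4.5,0,2],[0.3,0,6,0,2],[0.3,0,7.2,0,2],[0.3,0,8.2,0,2],[0.3,0,9,0,2],[0.3,0,9.6,0,2],[0.3,0,10.1,0,2],[0.3,0,10.4,0,2],[0.3,0,10.6,0,2],[0.3,0,10.7,0,2],[0.3,0,10.7,0,2],[0.3,0,10.7,0,2],[0.3,0,10.7,0,2]]]'
python3 - <<'E'
from h import *
S=cam("side");p=state()["tool_pos"];print(p,state()["ee_rot"])
s=S[0]
a=np.radians(11.2);R=np.array([[np.cos(a),-np.sin(a)],[np.sin(a),np.cos(a)]])
c0=np.array([.5162,.2524])
for n,l in(("L",1),("R",-1)): print(n,"ideal eave in side frame",proj(S,[*(c0+R@[l*.058,.068]),.172]).round(1),"wall",proj(S,[*(c0+R@[l*.048,.058]),.162]).round(1),"rear eave",proj(S,[*(c0+R@[l*.058,-.068]),.172]).round(1))
cv2.imwrite("pics/c6.png",cv2.resize(s[195:285,240:360],(800,600),interpolation=cv2.INTER_CUBIC))
E
```

```text
clock: 14.78
tool_pos: [0.516, 0.253, 0.2399]
ee_rot: [180.0, 0.0, 101.2]
contact_force: [-0.1, -0.5, -3.0]
gripper_width: 0.0273
grasp_force: 59.5
[0.51596907 0.25301461 0.23985011] [1.79992567e+02 3.39562856e-03 1.01177110e+02]
L ideal eave in side frame [270.6 248.2] wall [275.5 248.9] rear eave [276.7 216.8]
R ideal eave in side frame [319.1 247.9] wall [315.  248.7] rear eave [319.5 216.5]
```

View pics/c6.png

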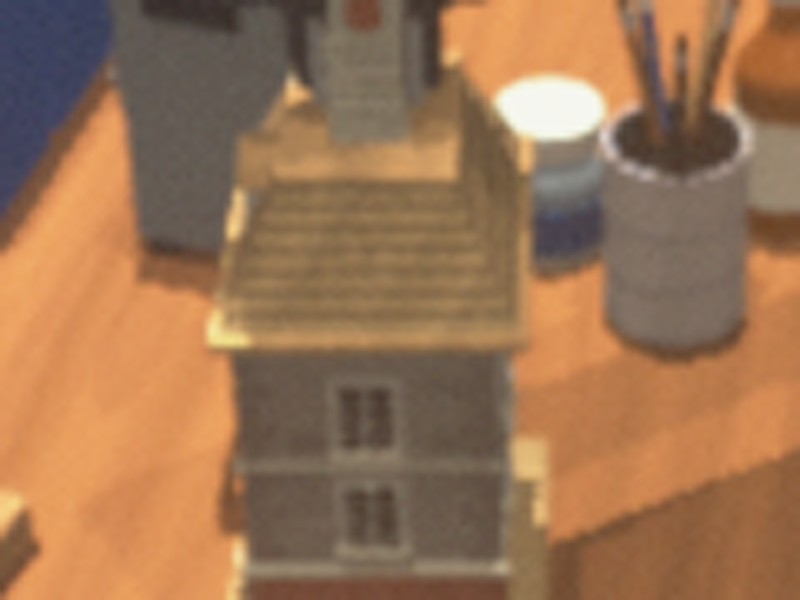

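In the side view the eaves are level (271.5,247.0)–(318.8,246.8) and centred sideways within a millimetre. I check y against the top camera.

```bash
python3 - <<'E'
from h import *
T=cam("top");o=cv2.imread("pics/top0.png")
a=np.radians(11.2);R=np.array([[np.cos(a),-np.sin(a)],[np.sin(a),np.cos(a)]])
c0=np.array([.5161,.2491])
for l in(.058,.03,0,-.03,-.058): print(l,"ideal -y eave",proj(T,[*(c0+R@[l,-.068]),.172]).round(2),"wall",proj(T,[*(c0+R@[min(max(l,-.048),.048),-.058]),.162]).round(2))
f=lambda i:cv2.resize(i[165:225,235:288],(400,453),interpolation=cv2.INTER_CUBIC)
cv2.imwrite("pics/c7.png",np.hstack([f(T[0]),f(o)]))
E
```

```text
0.058 ideal -y eave [255.03 174.07] wall [252.63 178.89]
0.03 ideal -y eave [256.7  183.55] wall [253.69 184.95]
0 ideal -y eave [258.5  193.78] wall [255.47 195.12]
-0.03 ideal -y eave [260.32 204.1 ] wall [257.26 205.37]
-0.058 ideal -y eave [262.03 213.8 ] wall [258.34 211.56]
```

View pics/c7.png

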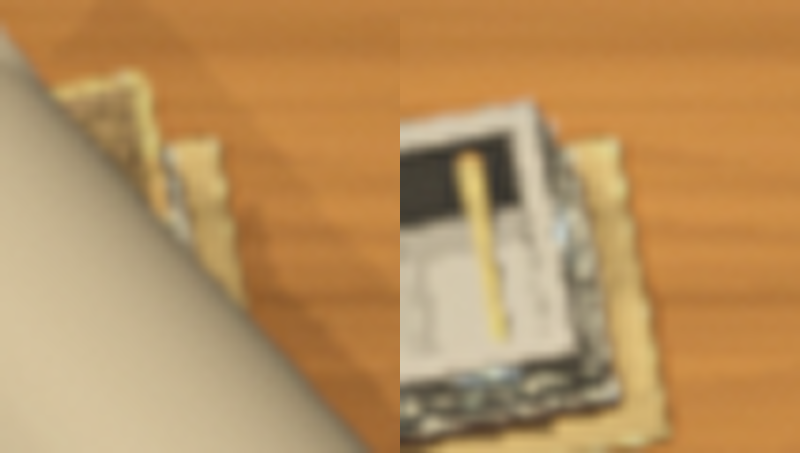

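The top view puts the +x/-y eave corner at (253.9,174.3) against an ideal of (255.0,174.1), about 2 mm to one side. The side view says about 2 mm to the other. The pose sits at their consensus, so I hand in.

```bash
python3 -m crank '[[[0,0,0,0,2],[0,0,0,0,2],[0,0,0,0,2],[0,0,0,0,2]]]' && python3 -c "
from cell import *
print(finish_job())"
```

```text
clock: 15.38
tool_pos: [0.5159, 0.253, 0.2398]
ee_rot: [180.0, 0.0, 101.2]
contact_force: [-0.3, -0.4, -3.0]
gripper_width: 0.0275
grasp_force: 59.5
the job is handed in; nothing more can be done
None
```

I pressed the extractor button fully down and it came back up; the roof is now held still and level about 10 mm above the tower walls, dormer on the door side, handed in at 15.4 s. The eave overhang along the tower's long side could be off by about 2 mm, because the two cameras disagreed by that much each way.

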